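Put the work light's battery on charge

ROBOT

A 6-joint arm with a two-finger parallel gripper is mounted at the origin on the work surface. World frame = base frame: x ahead of the robot, y to its left, z up, the work surface at z = 0. Lengths are in m, angles in rad, forces in N, time in s.
With the tool pointing down it reaches from about 0.35 to 0.925 m from the base axis. Payload 6.4 kg.
Tool frame: the origin (TCP) lies midway between the tips of the shut fingers; the grasp point (between the pads) lies env.grasp_offset behind it (env.grasp_offset is the distance from the TCP to the grasp point, in m); z points along the fingers, y is the line along which they close (so a half turn about z gives the same grasp; the last joint's range is limited). The gripper opens to 94 mm and grips with 3 to 60 N. Pads are 16 mm wide; open, the fingers measure 119 mm over their backs; the gripper's body (75 mm by 177 mm) begins 78 mm behind the grasp point.
Start: joints at [1.063, 0.245, 1.558, -0, 1.339, -0.174], TCP at [0.213, 0.614, 0.205] pointing down, gripper open.
Joint ranges: [-3.13, 3.13], [-1.02, 2.26], [0.13, 2.54], [-0.95, 4.09], [0.21, 2.88], [-2.74, 2.74]. Speed limits (rad/s): [2.57, 2.57, 3.14, 3.14, 3.14, 3.14].

INTERFACE

Orientations are given as a rotation vector (axis times angle).
In Python, from station import env, capture, finish_job gives the robot as it stands.
- The arm moves only by the shell command python3 -m pendant 'ROWS' [FORCE]. ROWS is a JSON object whose one key "plan" holds a list that holds one entry, the list of rows, each a list of 7 numbers: the turn, a rotation vector about the tool's x, y, z in rad, then the shift along the tool's x, y, z in mm, then the finger opening in mm, from 0 to 94. In form: {"plan": [[[ax, ay, az, dx, dy, dz, gripper], ...]]}. A call has 1 to 10 rows; each row shifts and turns the commanded pose from where the row before left it, along the tool's axes as they then stand; what a row does not reach is not made up. A row lasts 1/8 s, in which the tool goes at most 62.5 mm and 10.7 degrees, less where a joint would pass 70% of its speed; a pose out of reach is approached as far as the arm can. A call is refused whole if a number of a shift passes 62.5 or a number of a turn 0.188, either way. A call with a gripper value outside its range is refused whole. The fingers move at their own pace and stop on an object; FORCE is the grip in N (left out, the last holds). Time passes only in rows, so rows that do not move let the fingers close. It gives the time, the measured TCP pose, the force, the opening and the grip force at its end, in the units of the state.
- env.state(): the state, without advancing time (a new reading comes with each control period).
- capture(name): name is "scene" or "top" or "wrist"; returns a dict with "pixels" (384x512x3 uint8, blue, green, red), "K" (3x3 intrinsics, pixels), "camera_from_world" (4x4, takes a point from world to camera coordinates). Camera axes: x right, y up, looking along -z (the intrinsics and any distortion apply to the point x, -y, -z); pixel columns grow to the right and rows downward; lengths in m; the calibration is good to about 2 mm. The wrist camera is an equidistant fisheye: a pixel r from the principal point sees the ray r / f radians off the axis. A picture is of the moment at which its call begins. There is no depth.
- finish_job(): hands the job in; it is judged then, once.
The state is a dict: "t": time; "joints": joint angles; "joint_vel": joint speeds; "joint_efforts": joint torques, N m; "ee_pos": TCP position; "ee_rot": TCP orientation; "force": force on the tool from outside, world axes, zero at the start; "torque": the same for the moment, N m; "finger_gap": finger opening in m; "grasp_force": force on a finger pad.
Only numpy, scipy, OpenCV 4.12 (cv2) and the standard library are available. Lean on these libraries where they do the work, as an engineer would, in place of code of your own. Each camera call takes 0.05 s, during which the arm holds its last target. There are 200 camera calls.

TASK

The work light's battery is flat: squeeze in the sprung tab on the battery's side, lift the battery out of the light, and put it into the charger the same way round, pressed fully home so that its tab clicks back out. Be gentle: do not crush the tab, never tug at a battery that is still latched, do not ram or wrench it in either housing, leave the other things on the bench where they are, and let go at the end.

Things in the scene. Friction and masses are not known exactly. Their poses are not given: they have to be found in the camera images.
- pack: Battery pack, 0.28 to 0.44 kg. Origin: centre of its underside, z up. Black stem 46 (x) by 34 mm (y), z 0 to 44 mm, foot tapered by 4 mm a side over the lowest 6 mm. Grey head 52 (x) by 44 mm (y), z 44 to 96 mm. Fully home in a housing, the head's shoulder (z 44 mm) is on the rim. Starts latched in the light. A ribbed black snap tab is in the middle of its +y face.
- tab (a joint): How far the snap tab is pressed in, m: 0 = out (rest), 0.0065 = fully in; moves straight along the pack's -y. Sprung: 3.5 N to start, 7.5 N fully in, some N more when latched under load. A latched pack comes free only with the tab pressed 0.0056 or more. Across tab and far face the grasp is 51 mm wide, 44.5 mm pressed; 20 to 30 N carry the pack; over 50 N crushes the tab.
- tab_face (a point): Middle of the tab's outer face, at (0, 29, 66) mm of the pack when out. The button is 20 mm wide (x), 28 mm high (52 to 80 mm above the pack's underside, 8 to 36 mm above the rim when home) and stands 7 mm out of the head's +y face; fully pressed, 0.5 mm. The head's other side (y = -22 mm) is flat.
- nib (a point): Top outer edge of the latching nib, one piece with the tab: 16 mm wide, 5.5 mm out of the stem's +y face; flat top at z 34.5 mm of the pack, below it sloping back to the stem's face at z 23.5 mm. With the pack fully home it is 1.5 mm under a lip in the housing (8 mm below the rim). With the tab out, pushing the pack down (up to 20 N) rides the nib in over the lip until it snaps out under it.
- pack_top (a point): Centre of the pack's flat top, 96 mm above its underside: the place to push it down.
- light: Work light screwed to the bench; light and charger may be on either side. Grey block 100 by 104 mm, 70 mm high, with the battery well in its top; a 168 mm wide LED panel on its +x side, up to 120 mm high, from 50 mm in +x of the well's centre; a low steel tube foot round it, 204 mm wide, x -69 to +135 mm. Origin: on the bench under the well's centre. The latched pack has the same axes.
- light_mouth (a point): Centre of the mouth of the light's well, at its rim, 70 mm above the bench. The well is 48.5 (x) by 36.5 mm (y): 1.25 mm play on each side of the stem. Sprung terminals on its floor push the pack up (6 N, 12 N fully home) over the last 6 mm, so the latched pack stands 1.5 mm above fully home, its nib up against the lip.
- charger: Charger: black case 92 (x) by 110 mm (y), with a well in its top, a sloping vented deck on its +x side (to x +100 mm) and low ears on the y sides (to y 78 mm either way). Origin: on the bench under the well's centre. It stands on soft rubber feet and sinks several mm when pressed. The pack goes in with its x and y axes along the charger's: tab to the charger's +y side.
- charger_mouth (a point): Centre of the mouth of the charger's well, at its rim, 70 mm above the bench when not pressed. Same well, lip (on the +y side) and sprung terminals (6 N, 12 N fully home) as the light's. Fully home, the pack's underside is 44 mm below this point; latched and let go, it rises to 42.5 mm. Not latched, it stands 6 to 20 mm too high on terminals or nib: push it down by its top until it clicks.
- screwdriver: Bystander: small screwdriver lying before the light, 160 mm.
- tape_roll: Bystander: roll of tape lying flat before the charger, 68 mm across, 24 mm high.
- screw_jar: Bystander: clear jar with a steel cap, 75 mm high.
- hammer: Bystander: hammer, 280 mm.
- glue: Bystander: white glue bottle, 150 mm high.
- paint_tin: Bystander: small paint tin, 95 mm high.
- wrench: Bystander: spanner lying near the robot, 180 mm.
Not all that is in view belongs to the job. There is more than one size of the charger; the job needs the larger. Leave any turquoise look-alike of the pack alone.

How it is judged:
On the way:
1. the battery is lifted clear of the light (its underside above the light's rim) (z of pack in the frame of light_mouth above 0.004 m), for 0.1 s.
At the end, for the whole second after the job is handed in: The battery is in the charger's well, the same way round as it was in the light: upright within 0.08 rad, centred within 4 mm, its shoulder within 3 mm of the rim, its tab back out (less than 1.5 mm pressed), at rest and let go (horizontal distance between pack and charger_mouth below 0.004 m and z of pack in the frame of charger_mouth below -0.041 m and value of joint tab below 0.0015 m and angle between pack's own z axis and vertical below 0.08 rad and angle between the y axis of pack and the y axis of charger, either way round below 0.1 rad and linear speed of pack below 0.02 m/s); the robot touches nothing.
It fails at once if the battery is tugged or wrenched in the light (more than 35 N between them) (contact force between pack and light above 35 N).
It fails at once if the battery is rammed or wrenched in the charger (more than 40 N between them) (contact force between pack and charger above 40 N).
It fails at once if the battery's tab is crushed (the fingers press on the battery with more than 100 N in all, 50 N a side) (contact force between the fingers and pack above 100 N).
It fails at once if the tool hits or leans on the light's or the charger's housing (more than 30 N) (contact force between any of the arm, the fingers and light above 30 N or contact force between any of the arm, the fingers and charger above 30 N).
It fails at once if another thing on the bench is moved by more than 30 mm (distance of any of screwdriver, tape_roll, screw_jar, hammer, glue, paint_tin, wrench from where it was at the start of the episode above 0.03 m).
It also fails if it takes over 64 s, if anything falls off the work surface, if the arm or the gripper's body presses on something with over 40 N, if the wrist force passes 120 N, or if a joint passes its speed limit or range.

## Working session

There is one attempt and no reset: what is moved stays moved. The work goes in short steps, Python scripts to look and compute and a shell command to move; the robot and the scene stay as the last step left them, time stands still between calls to the robot, and variables do not carry over. Pictures are saved under pics/ and viewed, at most 10 in all, crops included, and the job is handed in when it is done.

```bash
ls; mkdir -p pics; python3 - <<'E'
from station import env,capture
import cv2,numpy as np,pickle
s=env.state();print({k:np.round(v,4) for k,v in s.items()},env.grasp_offset)
d={}
for n in("scene","top"):
    c=capture(n);d[n]=c;cv2.imwrite(f"pics/{n}0.png",c["pixels"]);print(c["K"],np.round(c["camera_from_world"],3))
pickle.dump(d,open("c0.pkl","wb"))
cv2.imwrite("pics/top0b.png",cv2.resize(d["top"]["pixels"],(800,600),interpolation=cv2.INTER_CUBIC))
cv2.imwrite("pics/scene0b.png",cv2.resize(d["scene"]["pixels"],(800,600),interpolation=cv2.INTER_CUBIC))
E
```

```text
pics
{'t': np.float64(0.0), 'joints': array([ 1.0629,  0.2458,  1.559 ,  0.    ,  1.3387, -0.1741]), 'joint_vel': array([-0.0003, -0.0004, -0.0022,  0.    , -0.0005,  0.0008]), 'joint_efforts': array([ 1.70000e-03, -4.15831e+01, -3.14607e+01,  6.86000e-02,
        3.32000e-02, -2.00000e-04]), 'ee_pos': array([0.2127, 0.6136, 0.2044]), 'ee_rot': array([-5.2180e-01, -3.0973e+00,  2.9000e-03]), 'force': array([-1.0701, -0.889 ,  0.3842]), 'torque': array([-0.0248,  0.0327, -0.0277]), 'grasp_force': np.float64(0.0), 'finger_gap': np.float64(0.0939)} 0.0188
[[425.22906161   0.         251.83061143]
 [  0.         425.22906161 194.52630561]
 [  0.           0.           1.        ]] [[ 0.869  0.494 -0.004 -0.436]
 [-0.416  0.736  0.534  0.146]
 [ 0.267 -0.463  0.845 -1.416]
 [ 0.     0.     0.     1.   ]]
[[417.76852734   0.         256.80702132]
 [  0.         417.76852734 190.26652517]
 [  0.           0.           1.        ]] [[-2.000e-03 -1.000e+00  1.000e-02 -6.000e-03]
 [ 9.900e-01 -1.000e-03  1.430e-01 -5.150e-01]
 [-1.430e-01  1.000e-02  9.900e-01 -1.561e+00]
 [ 0.000e+00  0.000e+00  0.000e+00  1.000e+00]]
```

View pics/top0b.png

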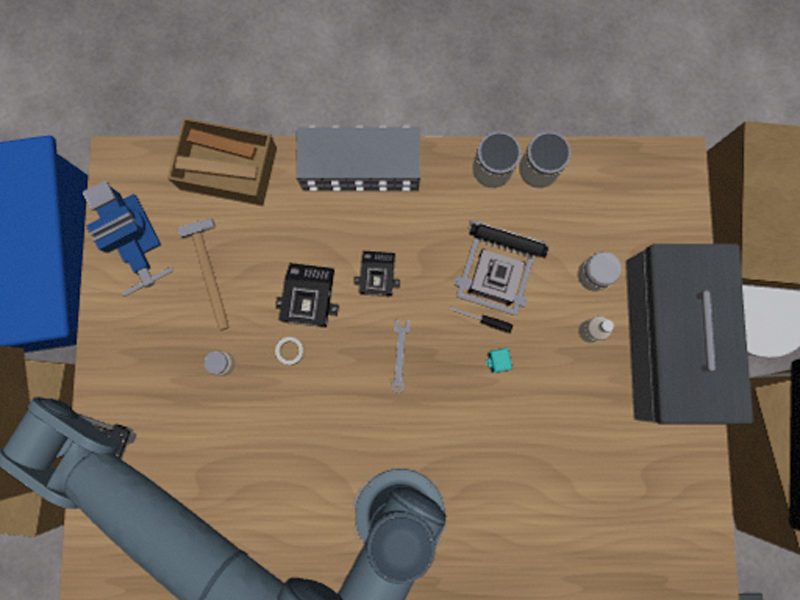

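View pics/scene0b.png

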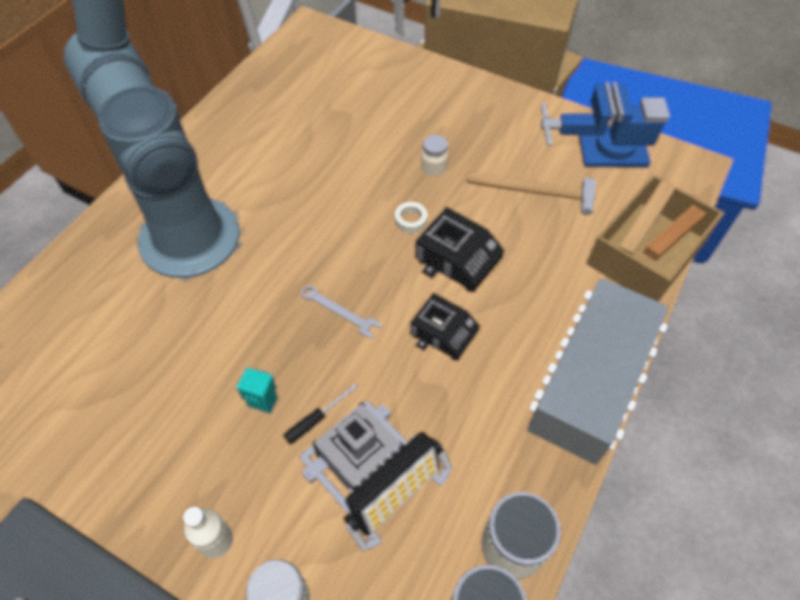

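Candidates in the top view (800x600):
- **Pack:** grey/black battery in the light at (500,273). The turquoise look-alike at (499,360) stays where it is.
- **Charger:** the larger is at (307,295), the smaller decoy at (377,273).
- **Light:** the block at (497,268) with its panel at (508,240).

I choose the pack in the light and the larger charger, then check both in a close crop.

```bash
cat > h.py <<'E'
from station import env,capture
import cv2,numpy as np,pickle
from scipy.spatial.transform import Rotation as R
def ray(c,uv,fish=False):
    K=c["K"];T=np.array(c["camera_from_world"]);x=(uv[0]-K[0,2])/K[0,0];y=(uv[1]-K[1,2])/K[1,1]
    if fish:
        th=np.hypot(x,y);s=np.sin(th)/max(th,1e-9);d=np.array([x*s,-y*s,-np.cos(th)])
    else: d=np.array([x,-y,-1.])
    Rm=T[:3,:3];return -Rm.T@T[:3,3],Rm.T@d
def plane(c,uv,z,fish=False):
    o,d=ray(c,uv,fish);return (o+d*(z-o[2])/d[2])[:3]
def proj(c,p,fish=False):
    K=c["K"];T=np.array(c["camera_from_world"]);q=T[:3,:3]@np.array(p)+T[:3,3];q=np.array([q[0],-q[1],-q[2]])
    if fish:
        r=np.hypot(q[0],q[1]);th=np.arctan2(r,q[2]);m=q[:2]/max(r,1e-9)*th
    else: m=q[:2]/q[2]
    return m*[K[0,0],K[1,1]]+K[:2,2]
def goto(xyz,yaw):
    """rest to go to a down-pointing TCP pose with tool y at world angle yaw+90deg (mod pi): turn about tool xyz, shift mm in tool axes"""
    s=env.state();A=R.from_rotvec(s["ee_rot"]);best=None
    for k in(0,np.pi):
        y=np.array([-np.sin(yaw+k),np.cos(yaw+k),0]);z=np.array([0,0,-1.]);B=R.from_matrix(np.c_[np.cross(y,z),y,z])
        r=(A.inv()*B).as_rotvec()
        if best is None or np.linalg.norm(r)<np.linalg.norm(best):best=r
    print("turn",np.round(best,3),"shift mm",np.round(1000*A.inv().apply(np.array(xyz)-s["ee_pos"]),1),"toolx",A.as_matrix()[:,0].round(2),"tooly",A.as_matrix()[:,1].round(2),"q",np.round(s["joints"],2),"t",round(float(s["t"]),2))
E
python3 - <<'E'
from h import *
d=pickle.load(open("c0.pkl","rb"));c=d["top"];f=.64
print("pack",plane(c,(500*f,273*f),.1235),"chg",plane(c,(306*f,303*f),.07))
a=cv2.resize(c["pixels"][130:225,280:360],(480,570),interpolation=cv2.INTER_CUBIC)
b=cv2.resize(c["pixels"][160:217,170:260],None,fx=3.5,fy=3.5,interpolation=cv2.INTER_CUBIC)
o=np.zeros((600,800,3),np.uint8);o[:570,:480]=a;o[:b.shape[0],485:485+b.shape[1]]=b[:,:315];cv2.imwrite("pics/crop1.png",o)
p=plane(c,(500*f,273*f),.1235);goto((p[0],p[1],.30),-.28)
w=capture("wrist");print(w["K"]);A=R.from_rotvec(env.state()["ee_rot"]).as_matrix();T=np.array(w["camera_from_world"]);print("cam in tool",A.T@(-T[:3,:3].T@T[:3,3]-env.state()["ee_pos"]),"\n",(T[:3,:3]@A).round(2))
E
```

```text
pack [ 0.55913978 -0.23612621  0.1235    ] chg [0.49629981 0.22135814 0.07      ]
turn [-0.002 -0.    -0.054] shift mm [-605.7 -689.5  -94.6] toolx [-0.94  0.33  0.  ] tooly [ 0.33  0.94 -0.  ] q [ 1.06  0.25  1.56  0.    1.34 -0.17] t 0.1
[[297.31863964   0.         256.89455476]
 [  0.         297.31863964 189.02293455]
 [  0.           0.           1.        ]]
cam in tool [ 7.23569664e-02 -1.32483783e-04 -1.78905371e-01] 
 [[-0.    1.    0.  ]
 [ 0.97  0.    0.25]
 [ 0.25  0.   -0.97]]
```

View pics/crop1.png

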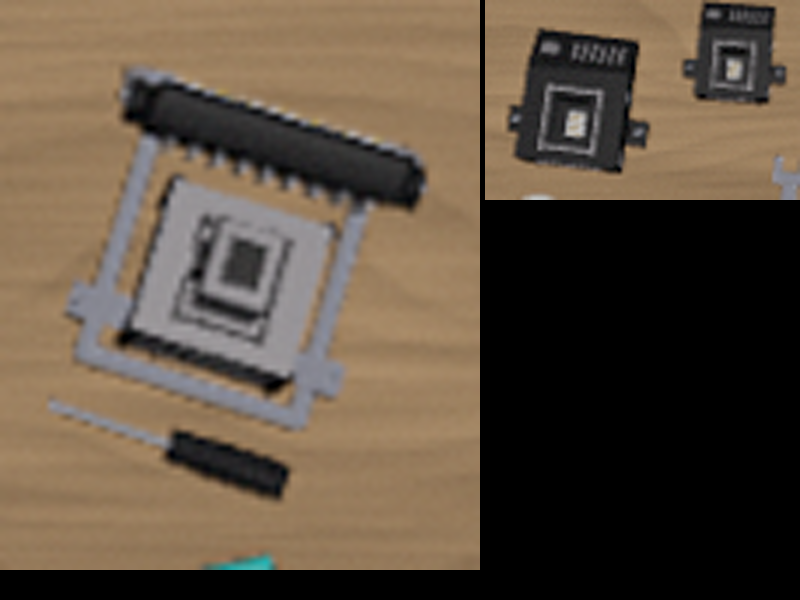

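The crop shows the grey-headed pack in the light, centred at crop (243,263), with its dark tab on the left side, at (205,255). The LED panel is beyond it, so +x is away from the robot and +y is to its left. The larger charger (crop 577,105) has its deck on the far side. First I'll move above the charger for a wrist view.

```bash
python3 -m pendant '{"plan": [[[0,0,0,-49.5,-34.5,-7.5,94],[0,0,0,-49.5,-34.5,-7.5,94],[0,0,0,-49.5,-34.5,-7.5,94],[0,0,0,-49.5,-34.5,-7.5,94],[0,0,0,-49.5,-34.5,-7.5,94],[0,0,0,-49.5,-34.5,-7.5,94],[0,0,0,-49.5,-34.5,-7.5,94],[0,0,-0.12,-49.5,-34.5,-7.5,94],[0,0,-0.12,0,0,0,94],[0,0,0,0,0,0,94]]]}'
python3 - <<'E'
from h import *
goto((.496,.221,.26),-.1)
c=capture("wrist");pickle.dump(c,open("w1.pkl","wb"));print(proj(c,(.496,.221,.07),True))
cv2.imwrite("pics/w1.png",cv2.resize(c["pixels"],(800,600),interpolation=cv2.INTER_CUBIC))
E
```

```text
t: 1.4
ee_pos: [0.4968, 0.223, 0.2651]
ee_rot: [-0.152, -3.137, 0.0]
force: [-0.2, -0.2, -0.3]
finger_gap: 0.0938
grasp_force: 0.0
turn [-0.    -0.001  0.003] shift mm [ 0.6 -2.1  5.1] toolx [-1.   0.1  0. ] tooly [ 0.1  1.  -0. ] q [ 0.21 -0.05  1.76  0.    1.43 -1.26] t 1.4
[255.46591675 170.92408853]
```

View pics/w1.png

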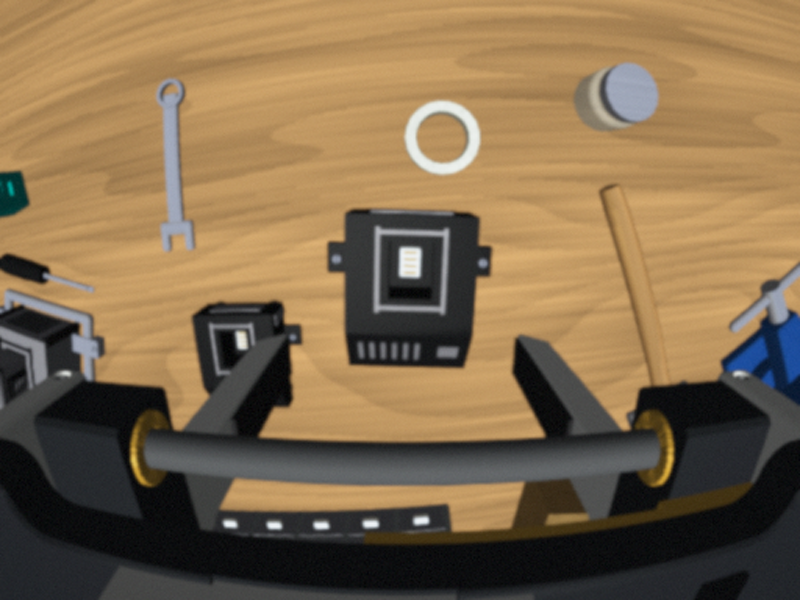

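The larger charger is centred, its well frame at (411,270) with corners near (375,229) and (448,314). Its deck points away from the robot. I'll measure the frame next.

```bash
cat > meas.py <<'E'
from h import *
def frame(c,box,z,lo,fish=True,hi=255):
    "outer rect of the light-grey frame inside pixel box (u0,v0,u1,v1) on plane z -> centre, yaw, size"
    u0,v0,u1,v1=box;im=cv2.resize(c["pixels"][v0:v1,u0:u1],None,fx=4,fy=4,interpolation=cv2.INTER_CUBIC)
    hsv=cv2.cvtColor(im,cv2.COLOR_BGR2HSV);m=((hsv[...,2]>lo)&(hsv[...,2]<=hi)&(hsv[...,1]<70)).astype(np.uint8)
    cs,_=cv2.findContours(m,cv2.RETR_EXTERNAL,cv2.CHAIN_APPROX_NONE)
    out=[]
    for k in cs:
        if cv2.contourArea(k)<400:continue
        P=np.array([plane(c,((q[0][0]+.5)/4-.5+u0,(q[0][1]+.5)/4-.5+v0),z,fish)[:2] for q in k])
        (cx,cy),(w,h),a=cv2.minAreaRect((P*1000).astype(np.float32))
        print("rect",round(cx,1),round(cy,1),"size",round(w,1),round(h,1),"ang",round(a,1))
    return m
E
python3 - <<'E'
from meas import *
c=pickle.load(open("w1.pkl","rb"))
for lo in(80,100,120):print(lo);frame(c,(228,140,298,206),.07,lo)
d=pickle.load(open("c0.pkl","rb"))["top"]
for lo in(80,100,120):print("top",lo);frame(d,(184,182,205,206),.07,lo,False)
for f in(.64,):
  for uv in((375,229),(448,229),(446,314),(375,311)):print(plane(c,(uv[0]*f,uv[1]*f),.07,True).round(4))
E
```

```text
80
rect 499.7 229.6 size 62.2 74.5 ang 82.9
100
rect 499.7 229.6 size 61.0 73.2 ang 82.8
120
rect 499.6 229.6 size 60.1 72.2 ang 82.7
top 80
rect 497.1 228.6 size 62.8 72.6 ang 82.9
top 100
rect 492.7 222.8 size 21.5 28.4 ang 87.2
rect 506.1 227.4 size 60.8 52.5 ang 83.2
top 120
rect 492.3 222.5 size 20.3 27.2 ang 85.5
[0.4628 0.2046 0.07  ]
[0.4684 0.2635 0.07  ]
[0.5398 0.2564 0.07  ]
[0.5314 0.1971 0.07  ]
```

```bash
python3 -m pendant '{"plan": [[[0,0,0,-13.3,-56.3,0,94],[0,0,0,-13.3,-56.3,0,94],[0,0,0,-13.3,-56.3,0,94],[0,0,0,-13.3,-56.3,0,94],[0,0,0,-13.3,-56.3,0,94],[0,0,0,-13.3,-56.3,0,94],[0,0,0,-13.3,-56.3,0,94],[0,0,0.18,-13.3,-56.3,0,94],[0,0,0,0,0,0,94],[0,0,0,0,0,0,94]]]}'
python3 - <<'E'
from h import *
goto((.559,-.236,.265),-.28)
c=capture("wrist");pickle.dump(c,open("w2.pkl","wb"));print(proj(c,(.559,-.236,.07),True))
cv2.imwrite("pics/w2.png",cv2.resize(c["pixels"][90:270,140:380],(800,600),interpolation=cv2.INTER_CUBIC))
E
```

```text
t: 2.7
ee_pos: [0.5604, -0.2335, 0.2651]
ee_rot: [-0.427, -3.112, -0.001]
force: [1.0, -0.6, 0.2]
finger_gap: 0.0941
grasp_force: 0.0
turn [ 0.001 -0.001  0.007] shift mm [ 0.7 -2.8  0.1] toolx [-0.96  0.27  0.  ] tooly [0.27 0.96 0.  ] q [-0.58  0.1   1.61  0.    1.43 -1.88] t 2.7
[254.84478276 170.85175642]
```

View pics/w2.png

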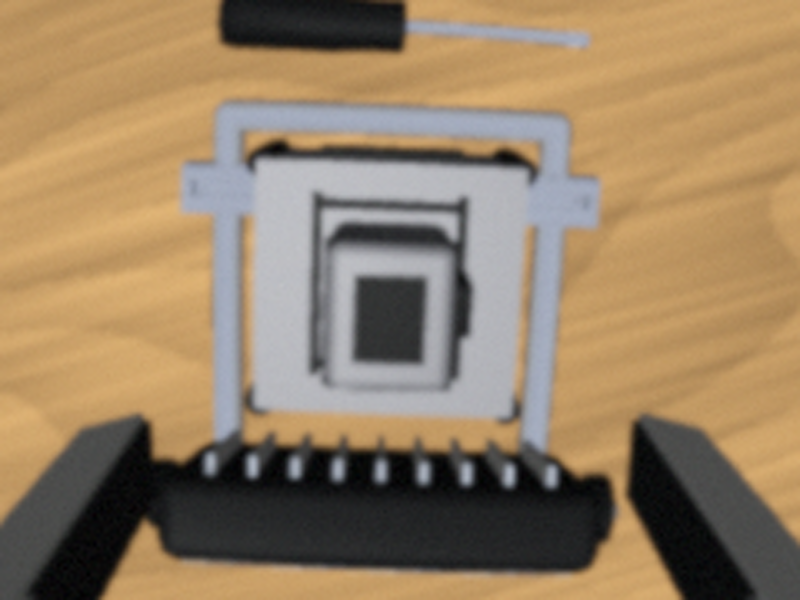

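The pack sits upright in the light: its label is at (390,320) in the crop, its tab on the right at (463,305), the black well frame at (313..467, 200..375), and the block top at (250..530, 155..415).

```bash
python3 - <<'E'
from meas import *
c=pickle.load(open("w2.pkl","rb"))
def px(u,v):return 140+u*.3,90+v*.3
for uv in((390,320),(265,285)):
    a=px(*uv);print(c["pixels"][int(a[1]),int(a[0])])
a=px(215,180);print("foot",c["pixels"][int(a[1]),int(a[0])])
b=px(300,230)+px(480,400)
im=c["pixels"];box=(243,170,271,202)
print("label/frame dark")
for th in(70,90,110):
    sub=cv2.resize(im[145:212,228:287],None,fx=4,fy=4,interpolation=cv2.INTER_CUBIC).max(2);m=(sub<th).astype(np.uint8)
    cs,_=cv2.findContours(m,cv2.RETR_LIST,cv2.CHAIN_APPROX_NONE)
    for k in cs:
        if cv2.contourArea(k)<800:continue
        x,y,w,h=cv2.boundingRect(k);
        for z in(.07,.1235):
            P=np.array([plane(c,((q[0][0]+.5)/4-.5+228,(q[0][1]+.5)/4-.5+145),z,True)[:2] for q in k])
            r=cv2.minAreaRect((P*1000).astype(np.float32));print(th,z,(x/4+228,y/4+145,w/4,h/4),np.round(r[0],1),np.round(r[1],1),round(r[2],1))
print("corners block")
P=[plane(c,px(*q),.07,True)[:2]*1000 for q in((250,155),(530,165),(515,417),(250,410))];print(np.round(P,1),np.mean(P,0))
print("frame");P=[plane(c,px(*q),.07,True)[:2]*1000 for q in((315,195),(467,200),(312,372))];print(np.round(P,1),(P[1]+P[2])/2)
for lo in(140,):frame(c,(215,130,300,220),.07,lo)
E
```

```text
[52 52 50]
[195 191 189]
foot [191 172 164]
label/frame dark
70 0.07 (247.25, 174.0, 19.5, 24.25) [ 578.4 -239.3] [24.3 31.5] 72.3
70 0.1235 (247.25, 174.0, 19.5, 24.25) [ 565.9 -235.7] [20.8 27. ] 72.3
70 0.07 (240.0, 157.75, 40.75, 43.75) [ 565.2 -220.3] [71.3 35.8] 26.0
70 0.1235 (240.0, 157.75, 40.75, 43.75) [ 554.5 -219.4] [61.1 30.7] 26.0
90 0.07 (246.5, 173.5, 20.75, 25.0) [ 578.2 -239.4] [25.9 33.2] 72.4
90 0.1235 (246.5, 173.5, 20.75, 25.0) [ 565.7 -235.8] [22.2 28.4] 72.4
90 0.07 (238.75, 150.5, 42.5, 52.75) [ 563.6 -216. ] [73.4 49.3] 26.1
90 0.1235 (238.75, 150.5, 42.5, 52.75) [ 553.2 -215.7] [62.9 42.3] 26.1
110 0.07 (246.25, 173.25, 21.5, 25.75) [ 578.4 -239.3] [26.8 34.2] 72.0
110 0.1235 (246.25, 173.25, 21.5, 25.75) [ 565.8 -235.7] [22.9 29.3] 72.0
110 0.07 (233.25, 148.5, 48.25, 55.75) [ 566.6 -235.1] [61.5 71.8] 72.1
110 0.1235 (233.25, 148.5, 48.25, 55.75) [ 555.8 -232.1] [52.7 61.5] 72.1
corners block
[[ 502.6 -272.4]
 [ 534.9 -171.2]
 [ 631.1 -201.2]
 [ 599.6 -302.9]] [ 567.06625695 -236.9222901 ]
frame
[[ 524.2 -253. ]
 [ 541.6 -197.9]
 [ 591.  -274.1]] [ 566.33299401 -235.99494676]
rect 605.5 -191.0 size 5.5 67.4 ang 76.5
rect 567.8 -236.8 size 108.6 100.9 ang 72.2
rect 516.2 -198.4 size 63.0 3.2 ang 74.8
```

```bash
python3 - <<'E'
from h import *
goto((.5665,-.2355,.078),-.311)
E
```

```text
turn [ 0.    -0.001  0.039] shift mm [ -6.5  -0.9 187.3] toolx [-0.96  0.27  0.  ] tooly [0.27 0.96 0.  ] q [-0.58  0.1   1.61  0.    1.43 -1.88] t 2.75
```

```bash
python3 -m pendant '{"plan": [[[0,0,0,-6.5,-0.9,0,94],[0,0,0.039,0,0,20,94],[0,0,0,0,0,40,94],[0,0,0,0,0,40,94],[0,0,0,0,0,30,94],[0,0,0,0,0,25,80],[0,0,0,0,0,20,72],[0,0,0,0,0,12,72],[0,0,0,0,0,0,72],[0,0,0,0,0,0,72]]]}' 20
python3 - <<'E'
from h import *
goto((.5665,-.2355,.078),-.311)
c=capture("wrist");cv2.imwrite("pics/w3.png",cv2.resize(c["pixels"][90:300,110:400],(800,579),interpolation=cv2.INTER_CUBIC))
E
```

```text
t: 4.0
ee_pos: [0.5672, -0.2378, 0.0796]
ee_rot: [0.489, 3.102, -0.001]
force: [0.6, 0.3, 0.1]
finger_gap: 0.0722
grasp_force: 0.0
turn [-0.001  0.002 -0.002] shift mm [1.3 1.9 1.6] toolx [-0.95  0.31 -0.  ] tooly [ 0.31  0.95 -0.  ] q [-0.58  0.3   1.73 -0.    1.1  -1.84] t 4.0
```

View pics/w3.png

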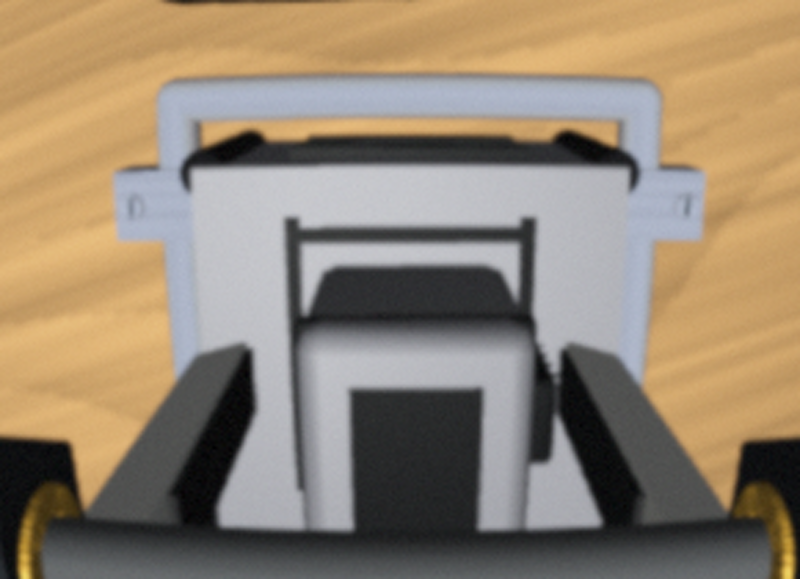

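The fingers straddle the head, pads at x≈250 and 562 and the pack centre at about 415, so I shift +y by about 2 mm. Then I close gently.

```bash
python3 -m pendant '{"plan": [[[0,0,0,1.3,1.9,1.5,72],[0,0,0,0,0,0,60],[0,0,0,0,0,0,54],[0,0,0,0,0,0,50],[0,0,0,0,0,0,47],[0,0,0,0,0,0,44],[0,0,0,0,0,0,42],[0,0,0,0,0,0,42],[0,0,0,0,0,0,42]]]}' 20
python3 - <<'E'
from h import *
goto((.5665,-.2355,.078),-.311)
s=env.state();A=R.from_rotvec(s["ee_rot"]);print("F tool",A.inv().apply(s["force"]).round(1),s["finger_gap"],s["grasp_force"],s["torque"])
E
```

```text
t: 5.18
ee_pos: [0.5658, -0.2361, 0.0778]
ee_rot: [0.489, 3.103, -0.002]
force: [-1.7, 0.9, 5.0]
finger_gap: 0.0438
grasp_force: 20.0
turn [-0.001  0.    -0.002] shift mm [-0.5  0.7 -0.2] toolx [-0.95  0.31 -0.  ] tooly [ 0.31  0.95 -0.  ] q [-0.58  0.3   1.74 -0.    1.1  -1.84] t 5.17
F tool [ 1.9  0.3 -5. ] 0.043799085298522514 19.999682307243347 [ 0.14420607  0.37009211 -0.0178015 ]
```

Tab fully pressed, at a 43.8 mm gap and 20 N. The +5 N upward suggests the latch is free, so I'll lift a little and check.

```bash
python3 -m pendant '{"plan": [[[0,0,0,0,0,0,42],[0,0,0,0,0,-1,42],[0,0,0,0,0,-1,42],[0,0,0,0,0,-1,42],[0,0,0,0,0,-1,42],[0,0,0,0,0,0,42]]]}' 27
```

```text
t: 5.92
ee_pos: [0.5659, -0.2356, 0.0809]
ee_rot: [0.489, 3.103, -0.001]
force: [-0.8, -3.3, 1.1]
finger_gap: 0.044
grasp_force: 27.0
```

```bash
python3 -m pendant '{"plan": [[[0,0,0,0,0,-4,42],[0,0,0,0,0,-5,42],[0,0,0,0,0,-5,42],[0,0,0,0,0,-6,42],[0,0,0,0,0,-6,42],[0,0,0,0,0,0,42]]]}' 27
python3 -m pendant '{"plan": [[[0,0,0,0,0,-8,42],[0,0,0,0,0,-10,42],[0,0,0,0,0,-15,42],[0,0,0,0,0,-25,42],[0,0,0,0,0,-30,42],[0,0,0,0,0,-30,42],[0,0,0,0,0,-20,42],[0,0,0,0,0,0,42]]]}' 27
python3 - <<'E'
from h import *
th=-.126+.311
M=lambda a:np.array([[np.cos(a),-np.sin(a)],[np.sin(a),np.cos(a)]])
g=np.array([.5658,-.2361])-[.5665,-.2355]
t=np.array([.4997,.2296])+M(th)@g
s=env.state();yaw=np.arctan2(*(R.from_rotvec(s["ee_rot"]).as_matrix()[:2,1]*[-1,1]));print(t,yaw,s["ee_pos"],s["force"])
goto((*t,.20),-.126)
c=capture("top");cv2.imwrite("pics/x.png",c["pixels"])
E
```

```text
t: 6.68
ee_pos: [0.5663, -0.2351, 0.1079]
ee_rot: [0.489, 3.102, 0.0]
force: [0.5, -1.3, -4.3]
finger_gap: 0.044
grasp_force: 27.0
t: 7.68
ee_pos: [0.5667, -0.2357, 0.2474]
ee_rot: [0.489, 3.099, -0.002]
force: [0.8, 0.2, -4.4]
finger_gap: 0.0434
grasp_force: 27.0
[0.49912231 0.22888148] -0.31272278215480204 [ 0.566716   -0.23566043  0.24735825] [ 0.8327183   0.16713586 -4.35662344]
turn [-0.001  0.004 -0.187] shift mm [207.4 421.3  46.1] toolx [-0.95  0.31 -0.  ] tooly [ 0.31  0.95 -0.  ] q [-0.58  0.13  1.62  0.    1.39 -1.84] t 7.67
```

```bash
python3 -m pendant '{"plan": [[[0,0,0,12,24,0,42],[0,0,0,26,53,0,42],[0,0,0,26,53,0,42],[0,0,0,26,53,0,42],[0,0,0,26,53,0,42],[0,0,0,26,53,0,42],[0,0,0,26,53,0,42],[0,0,0,24,50,0,42],[0,0,0,15.5,29.5,0,42],[0,0,0,0,0,0,42]]]}' 27
python3 -m pendant '{"plan": [[[0,0,-0.06,0,0,0,42],[0,0,-0.07,0,0,0,42],[0,0,-0.057,0,0,0,42],[0,0,0,0,0,10,42],[0,0,0,0,0,20,42],[0,0,0,0,0,20,42],[0,0,0,0,0,10,42],[0,0,0,0,0,0,42],[0,0,0,0,0,0,42]]]}' 27
python3 - <<'E'
from meas import *
goto((.4991,.2289,.1483),-.126);print(env.state()["ee_pos"],env.state()["force"])
c=capture("wrist");pickle.dump(c,open("w4.pkl","wb"));cv2.imwrite("pics/w4.png",cv2.resize(c["pixels"][90:300,110:400],(800,579),interpolation=cv2.INTER_CUBIC))
E
```

```text
t: 8.98
ee_pos: [0.4957, 0.2322, 0.2433]
ee_rot: [-0.482, -3.101, 0.001]
force: [-0.8, 0.1, -5.0]
finger_gap: 0.0437
grasp_force: 27.0
t: 10.1
ee_pos: [0.4986, 0.2299, 0.1856]
ee_rot: [0.197, 3.134, 0.001]
force: [0.5, 0.3, -5.2]
finger_gap: 0.0439
grasp_force: 27.0
turn [0.    0.001 0.   ] shift mm [-0.6 -0.9 37.3] toolx [-0.99  0.13 -0.  ] tooly [0.13 0.99 0.  ] q [ 0.23  0.03  1.84  0.    1.28 -1.22] t 10.1
[0.49858912 0.22985885 0.18563442] [ 0.47914979  0.2531192  -5.18595778]
```

View pics/w4.png

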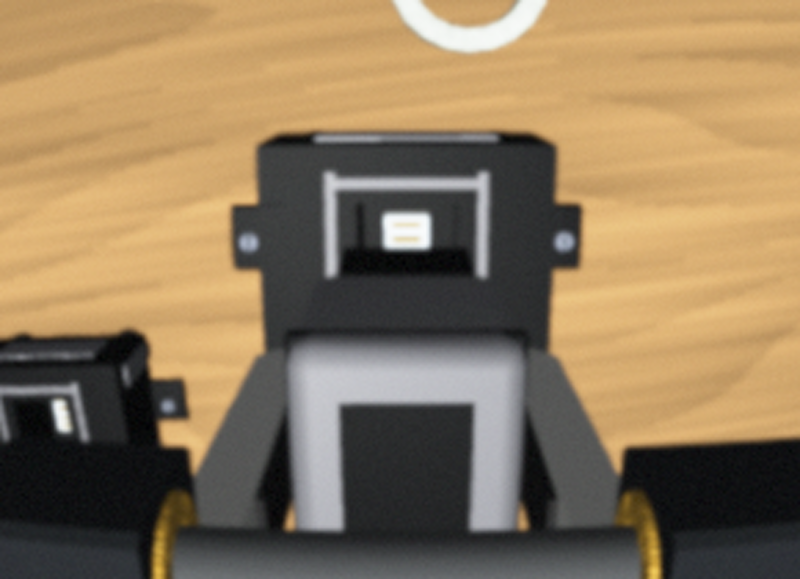

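The pack hangs upright with its label centred at column 407, in line with the charger's frame (332..482, centre 407). I'll lower it to just above the mouth.

```bash
python3 -m pendant '{"plan": [[[0,0,0,-0.6,-0.5,12,42],[0,0,0,0,0,18,42],[0,0,0,0,0,18,42],[0,0,0,0,0,10,42],[0,0,0,0,0,0,42],[0,0,0,0,0,0,42],[0,0,0,0,0,0,42]]]}' 27
python3 - <<'E'
from h import *
for i in range(4):
    s=env.state();print(s["ee_pos"].round(4));capture("wrist")
goto((.4991,.2289,.12),-.126);print(env.state()["ee_pos"],env.state()["force"])
E
```

```text
t: 11.02
ee_pos: [0.4992, 0.2293, 0.1278]
ee_rot: [0.197, 3.134, 0.001]
force: [-0.5, 0.5, -4.5]
finger_gap: 0.0438
grasp_force: 27.0
[0.4992 0.2293 0.1278]
[0.4991 0.2293 0.1277]
[0.499  0.2293 0.1276]
[0.4989 0.2292 0.1275]
turn [0.    0.001 0.   ] shift mm [-0.3 -0.3  7.3] toolx [-0.99  0.13 -0.  ] tooly [0.13 0.99 0.  ] q [ 0.22  0.1   1.88 -0.    1.17 -1.22] t 11.22
[0.49883018 0.22919292 0.12734795] [ 0.54856536  0.85952811 -4.01201882]
```

Pose is good, so I enter the mouth in small steps, watching force.

```bash
python3 -m pendant '{"plan": [[[0,0,0,-0.2,-0.2,3,42],[0,0,0,0,0,3,42],[0,0,0,0,0,2,42],[0,0,0,0,0,2,42],[0,0,0,0,0,2,42],[0,0,0,0,0,0,42]]]}' 27
python3 - <<'E'
from h import *
goto((.4991,.2289,.12),-.126);s=env.state();print(R.from_rotvec(s["ee_rot"]).inv().apply(s["force"]).round(1),s["torque"].round(2))
E
```

```text
t: 11.98
ee_pos: [0.4986, 0.2289, 0.1147]
ee_rot: [-0.197, -3.135, 0.0]
force: [0.1, -0.3, -4.6]
finger_gap: 0.0439
grasp_force: 27.0
turn [-0. -0.  0.] shift mm [-0.5  0.1 -5.3] toolx [-0.99  0.13  0.  ] tooly [ 0.13  0.99 -0.  ] q [ 0.22  0.11  1.89 -0.    1.14 -1.22] t 11.97
[-0.2 -0.3  4.6] [-0.05 -0.03 -0.02]
```

```bash
python3 -m pendant '{"plan": [[[0,0,0,-0.3,0,2,42],[0,0,0,0,0,2,42],[0,0,0,0,0,2,42],[0,0,0,0,0,2,42],[0,0,0,0,0,2,42]]]}' 27; python3 -m pendant '{"plan": [[[0,0,0,0,0,3,42],[0,0,0,0,0,3,42],[0,0,0,0,0,3,42],[0,0,0,0,0,3,42],[0,0,0,0,0,2,42],[0,0,0,0,0,0,42]]]}' 27
python3 - <<'E'
from h import *
goto((.4991,.2289,.0763),-.126);s=env.state();print(R.from_rotvec(s["ee_rot"]).inv().apply(s["force"]).round(1),s["torque"].round(2))
E
```

```text
t: 12.6
ee_pos: [0.4991, 0.2289, 0.1048]
ee_rot: [0.197, 3.135, -0.0]
force: [0.2, -0.2, -4.2]
finger_gap: 0.0438
grasp_force: 27.0
t: 13.35
ee_pos: [0.4989, 0.2289, 0.0907]
ee_rot: [-0.197, -3.135, 0.0]
force: [-0.0, 0.3, -4.4]
finger_gap: 0.0437
grasp_force: 27.0
turn [-0. -0.  0.] shift mm [-0.2  0.  14.4] toolx [-0.99  0.13  0.  ] tooly [ 0.13  0.99 -0.  ] q [ 0.22  0.15  1.9   0.    1.1  -1.22] t 13.35
[0.  0.3 4.4] [ 0.07 -0.02 -0.  ]
```

```bash
python3 -m pendant '{"plan": [[[0,0,0,0,0,2.5,42],[0,0,0,0,0,2.5,42],[0,0,0,0,0,2.5,42],[0,0,0,0,0,2,42],[0,0,0,0,0,0,42]]]}' 27; python3 -m pendant '{"plan": [[[0,0,0,0,0,1.5,42],[0,0,0,0,0,1.5,42],[0,0,0,0,0,1,42],[0,0,0,0,0,0,42]]]}' 27
```

```text
t: 13.98
ee_pos: [0.499, 0.2289, 0.0815]
ee_rot: [-0.197, -3.135, 0.0]
force: [-0.9, 0.4, -3.0]
finger_gap: 0.0437
grasp_force: 27.0
t: 14.48
ee_pos: [0.4993, 0.229, 0.0779]
ee_rot: [0.197, 3.135, 0.0]
force: [-2.5, -0.5, 2.5]
finger_gap: 0.0439
grasp_force: 27.0
```

```bash
for i in 1 2; do python3 -m pendant '{"plan": [[[0,0,0,0,0,1,42],[0,0,0,0,0,1,42],[0,0,0,0,0,0,42]]]}' 27 | egrep 'pos|force'; done
```

```text
ee_pos: [0.4992, 0.2289, 0.0757]
force: [-3.1, -0.2, 4.5]
grasp_force: 27.0
ee_pos: [0.4993, 0.229, 0.0738]
force: [-2.2, -1.7, 5.9]
grasp_force: 27.0
```

```bash
python3 -m pendant '{"plan": [[[0,0,0,0,0,1,42],[0,0,0,0,0,1,42],[0,0,0,0,0,0,42]]]}' 27 | egrep 'pos|force'
```

```text
ee_pos: [0.4993, 0.2289, 0.0721]
force: [-4.7, -1.6, 7.7]
grasp_force: 27.0
```

```bash
for i in 1 2; do python3 -m pendant '{"plan": [[[0,0,0,0,0,1,42],[0,0,0,0,0,0,42]]]}' 27 | egrep 'pos|force'; done
```

```text
ee_pos: [0.4993, 0.2289, 0.0714]
force: [-4.9, -1.5, 9.5]
grasp_force: 27.0
ee_pos: [0.4993, 0.229, 0.0707]
force: [-6.6, -2.1, 11.8]
grasp_force: 27.0
```

```bash
python3 -m pendant '{"plan": [[[0,0,0,0,0,1,42],[0,0,0,0,0,0,42]]]}' 27 | egrep 'pos|force';python3 -m pendant '{"plan": [[[0,0,0,0,0,0,60],[0,0,0,0,0,0,70],[0,0,0,0,0,0,75],[0,0,0,0,0,0,75]]]}' 27
python3 - <<'E'
from meas import *
c=capture("wrist");cv2.imwrite("pics/w5.png",cv2.resize(c["pixels"][90:300,110:400],(800,579),interpolation=cv2.INTER_CUBIC))
E
```

```text
ee_pos: [0.4994, 0.2289, 0.07]
force: [-7.5, -3.3, 13.2]
grasp_force: 27.0
t: 16.85
ee_pos: [0.499, 0.2284, 0.0682]
ee_rot: [-0.197, -3.135, 0.002]
force: [0.5, -2.5, 2.6]
finger_gap: 0.0746
grasp_force: 1.3
```

View pics/w5.png

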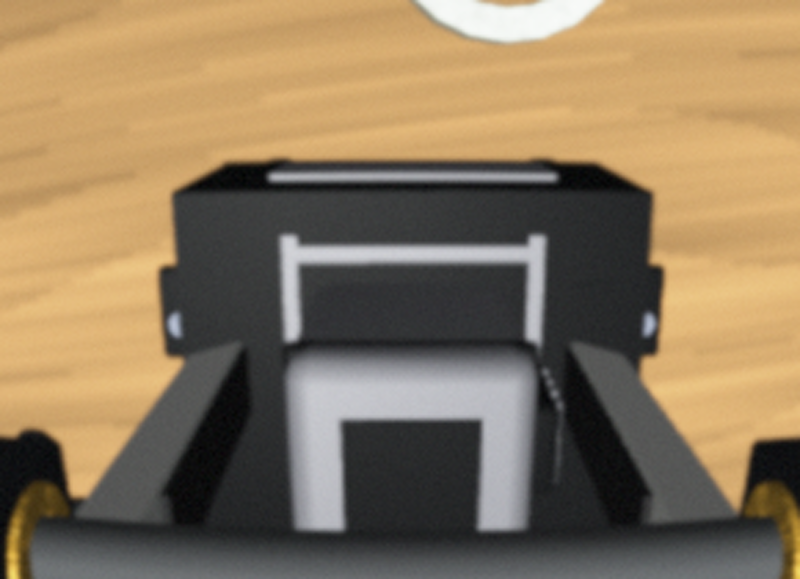

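The head is seated against the frame and the tab is back out, seen at (555,430) on the +y side. The fingers are open and lightly touching, so I retreat straight up and check the height.

```bash
python3 -m pendant '{"plan": [[[0,0,0,0,0,-4,75],[0,0,0,0,0,-15,80],[0,0,0,0,0,-30,94],[0,0,0,0,0,-40,94],[0,0,0,0,0,-50,94],[0,0,0,0,0,-55,94],[0,0,0,0,0,0,94],[0,0,0,0,0,0,94]]]}'
python3 - <<'E'
from meas import *
c=capture("wrist");pickle.dump(c,open("w6.pkl","wb"));c2=capture("top");c3=capture("scene")
a=cv2.resize(c["pixels"][110:230,180:330],None,fx=3.2,fy=4.2,interpolation=cv2.INTER_CUBIC)
a=cv2.resize(c["pixels"][110:230,180:330],(480,384),interpolation=cv2.INTER_CUBIC)
u,v=proj(c3,(.4995,.2296,.1)).astype(int);b=cv2.resize(c3["pixels"][v-40:v+40,u-32:u+32],(310,388),interpolation=cv2.INTER_CUBIC)
o=np.zeros((400,800,3),np.uint8);o[:384,:480]=a;o[:388,485:795]=b;cv2.imwrite("pics/w6.png",o)
ims=cv2.resize(c["pixels"][110:230,180:330],None,fx=4,fy=4,interpolation=cv2.INTER_CUBIC).max(2)
goto((.4991,.2289,.2651),-.126)
for th in(70,90):
  for k in cv2.findContours((ims<th).astype(np.uint8),cv2.RETR_LIST,cv2.CHAIN_APPROX_NONE)[0]:
    if cv2.contourArea(k)<1500:continue
    P=np.array([plane(c,((q[0][0]+.5)/4-.5+180,(q[0][1]+.5)/4-.5+110),.1235,True)[:2] for q in k]);r=cv2.minAreaRect((P*1000).astype(np.float32));print(th,np.round(r[0],1),np.round(r[1],1),round(r[2],1))
E
```

```text
t: 17.9
ee_pos: [0.4986, 0.2289, 0.2623]
ee_rot: [-0.197, -3.135, 0.0]
force: [-0.2, -0.1, -0.5]
finger_gap: 0.0938
grasp_force: 0.0
turn [-0.001 -0.003  0.   ] shift mm [-1.   0.3 -4.6] toolx [-0.99  0.13  0.  ] tooly [ 0.13  0.99 -0.  ] q [ 0.22 -0.03  1.76  0.    1.42 -1.22] t 18.05
70 [552.1 252.5] [16.6  9.5] 82.3
70 [533.7 139.4] [11.8 25.2] 78.0
70 [498.6 229.3] [21. 27.] 82.4
70 [469.6 233.3] [41.3 10.1] 82.2
70 [490.2 230.4] [54.3 67.8] 83.0
70 [501.4 229. ] [112.9 108.8] 82.8
90 [533.5 139.7] [12.4 25.6] 78.0
90 [498.4 229.1] [22.  27.8] 82.8
90 [470.6 233.2] [42.4 13.1] 82.1
90 [490.2 230.5] [53.2 66.5] 82.8
90 [501.2 229. ] [113.6 109.3] 82.8
```

View pics/w6.png

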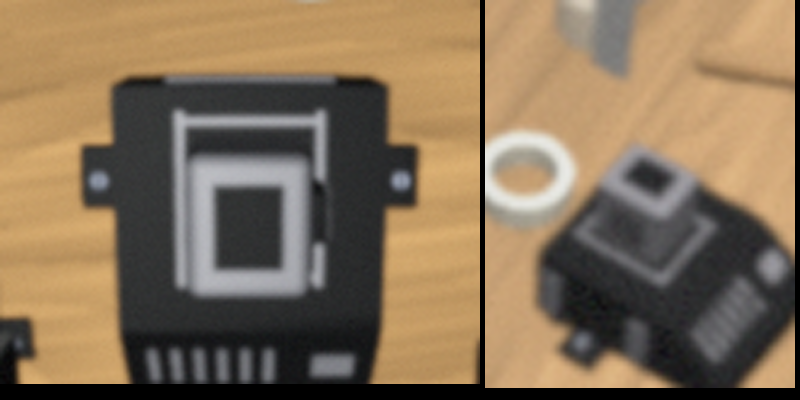

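The pack looks seated and centred, its label at (250,228) in the left crop, with the tab out at (320,210). The height isn't certain from the images, so I'll feel the top with shut fingers, which also clicks it in if it isn't latched.

```bash
python3 -m pendant '{"plan": [[[0,0,0,-0.5,0.3,20,40],[0,0,0,0,0,40,0],[0,0,0,0,0,30,0],[0,0,0,0,0,20,0],[0,0,0,0,0,10,0],[0,0,0,0,0,4,0],[0,0,0,0,0,0,0]]]}' 5;  for i in 1 2 3 4 5; do python3 -m pendant '{"plan": [[[0,0,0,0,0,2,0],[0,0,0,0,0,0,0]]]}' | egrep 'pos|force: \['; done
```

```text
t: 18.92
ee_pos: [0.4998, 0.2292, 0.1386]
ee_rot: [0.197, 3.135, 0.0]
force: [1.1, 0.6, -0.2]
finger_gap: 0.0278
grasp_force: 0.0
ee_pos: [0.4999, 0.2292, 0.1369]
force: [0.1, -0.3, -0.9]
ee_pos: [0.4995, 0.2291, 0.1344]
force: [-0.9, -0.9, 0.4]
ee_pos: [0.4995, 0.2291, 0.1322]
force: [-0.6, -0.4, -0.0]
ee_pos: [0.4995, 0.2291, 0.1302]
force: [1.2, -0.5, 1.1]
ee_pos: [0.4995, 0.2291, 0.1283]
force: [0.2, 0.1, 0.1]
```

```bash
for i in 1 2 3 4 5; do python3 -m pendant '{"plan": [[[0,0,0,0,0,1,0],[0,0,0,0,0,0.5,0],[0,0,0,0,0,0,0]]]}' | egrep 'pos|force: \['; done
```

```text
ee_pos: [0.4995, 0.2291, 0.1269]
force: [0.3, 1.0, -1.0]
ee_pos: [0.4995, 0.2291, 0.1254]
force: [-0.2, -0.0, -0.2]
ee_pos: [0.4995, 0.2291, 0.1239]
force: [-0.0, 0.0, 0.9]
ee_pos: [0.4996, 0.2291, 0.1225]
force: [0.5, 0.1, 1.5]
ee_pos: [0.4999, 0.2292, 0.1214]
force: [-0.8, -0.0, 3.8]
```

Contact at z≈0.123, where a latched pack should be (unlatched would be 0.127 or more). Retreat and hand in.

```bash
python3 -m pendant '{"plan": [[[0,0,0,0,0,-5,0],[0,0,0,0,0,-20,0],[0,0,0,0,0,-40,0],[0,0,0,0,0,-40,0],[0,0,0,0,0,0,0],[0,0,0,0,0,0,0],[0,0,0,0,0,0,0],[0,0,0,0,0,0,0]]]}' | egrep 'pos|force'
python3 - <<'E'
from h import *
c=capture("wrist");ims=cv2.resize(c["pixels"][110:230,180:330],None,fx=4,fy=4,interpolation=cv2.INTER_CUBIC).max(2)
for k in cv2.findContours((ims<80).astype(np.uint8),cv2.RETR_LIST,cv2.CHAIN_APPROX_NONE)[0]:
    P=np.array([plane(c,((q[0][0]+.5)/4-.5+180,(q[0][1]+.5)/4-.5+110),.1235,True)[:2] for q in k]);r=cv2.minAreaRect((P*1000).astype(np.float32))
    if 15<min(r[1])<30:print(np.round(r[0],1),np.round(r[1],1),round(r[2],1))
from station import finish_job;print(finish_job())
E
```

```text
ee_pos: [0.4989, 0.229, 0.2245]
force: [0.4, -0.4, 0.1]
grasp_force: 0.0
[498.7 229.2] [21.7 27.4] 82.8
the job is handed in; nothing more can be done
None
```

The battery is out of the light and pressed home in the larger charger, the same way round. A touch test put its top at the latched height, its tab looked back out in the last pictures, the gripper has let go, and I handed the job in at about 22 s; no verdict was returned.

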